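Find the loose clamp bolt and hold its cover open

ROBOT

A 6-joint arm with a two-finger parallel gripper is mounted at the origin on a cart in front of the work surface, level with it; the furniture and walls round the work are solid. World frame = base frame: x ahead of the robot, y to its left, z up, the work surface at z = 0. Lengths are in m, angles in rad, forces in N, time in s.
With the tool pointing down it reaches from about 0.35 to 0.775 m from the base axis. Payload 7.3 kg.
Tool frame: the origin (TCP) lies on the centre line of the jaws, within the pads' length; the fingertips stand 17 mm ahead of it and the grasp point (between the pads) lies 2 mm behind it (robot.tcp_to_tips is the distance from the TCP to the fingertips, in m); z points along the fingers, y is the line along which they close (so a half turn about z gives the same grasp; the last joint's range is limited). The gripper opens to 92 mm and grips with 3 to 60 N. Pads are 19 mm wide; open, the fingers measure 130 mm over their backs; the gripper's body (75 mm by 190 mm) begins 47 mm behind the grasp point.
Start: joints at [1.04, 0.342, 1.524, -0, 1.275, -0.146], TCP at [0.197, 0.487, 0.244] pointing down, gripper open.
Joint ranges: [-2.53, 2.53], [-0.77, 2.02], [0.04, 2.7], [-1, 4.14], [0.28, 2.66], [-3.11, 3.11]. Speed limits (rad/s): [2.57, 2.57, 3.14, 3.14, 3.14, 3.14].

INTERFACE

Orientations are given as [roll, pitch, yaw] about the fixed x, y, z axes, in that order (R = Rz(yaw) Ry(pitch) Rx(roll)).
In Python, from cell import robot gives the robot as it stands. The module is installed in compiled form; this text tells all that it offers.
- The arm moves only by the tool carry_out, never from a script. Its argument "commands" is a list of rows, each a list of 3 entries, a list of its own where there are three numbers: the shift along the tool's x, y, z in m, then the turn about the tool's z in rad, then the opening, from 0 (shut) to 1 (fully open). In form: [[[dx, dy, dz], yaw, claw], ...]. A call has 1 to 20 rows; each row shifts and turns the commanded pose from where the row before left it, along the tool's axes as they then stand; what a row does not reach is not made up. A row lasts 1/8 s, in which the tool goes at most 62.5 mm and 10.7 degrees, less where a joint would pass 70% of its speed; a pose out of reach is approached as far as the arm can. A call is refused whole if a number of a shift passes 0.0625 or a number of a turn 0.188, either way. A call with a gripper value outside its range is refused whole. The fingers move at their own pace and stop on an object; "newtons" is the grip in N (left out, the last holds). Time passes only in rows, so rows that do not move let the fingers close. It gives the time, the measured TCP pose, the force, the opening and the grip force at its end, in the units of the state.
- robot.observe(): the state, without advancing time (a new reading comes with each control period).
- robot.read_camera(name): name is "scene" or "top" or "wrist"; returns a dict with "pixels" (400x640x3 uint8, red, green, blue), "fx", "fy", "cx", "cy" (pixels), "k1" (the pictures are not rectified: a ray, as slopes to the right and down, at radius r is drawn at 1 + k1 r^2 times it, then the intrinsics apply), "view" (4x4, takes a point from world to camera coordinates); the wrist camera has in their place "T_tool_cam" (4x4, takes a point from camera to tool coordinates, whose origin is the TCP and whose axes are the flange's). Camera axes: x right, y up, looking along -z (the intrinsics and any distortion apply to the point x, -y, -z); pixel columns grow to the right and rows downward; lengths in m; the calibration is good to about 2 mm. A picture is of the moment at which its call begins: read the wrist's pose just before it. There is no depth.
- robot.hand_in(): hands the job in; it is judged then, once.
Trained networks look in a picture, given as the dict that the camera call returned (one of the last four; its "shot" number tells which), for a name from the list of things; names that differ only in an ending like _2 or _b are one class to them, and where a whole thing is asked for, a point or a joint stands for the part that bears it (a point fixed in the world has none). Each returns a list of dicts, best first, with "p" (0 to 1); they miss things now and then, are a little off and sometimes report something else, mostly with a low value. They report only what shows in the picture. A call takes as long as a camera call.
- robot.find_in(picture, name): "at" ([column, row] in pixels, amid what is visible of it).
- robot.tip_of(picture, name): "at" ([column, row] in pixels: a listed point, or the origin of a listed thing).
The state is a dict: "time": time; "qpos": joint angles; "qvel": joint speeds; "joint_efforts": joint torques, N m; "tool_pos": TCP position; "tool_rot": TCP orientation; "contact_force": force on the tool from outside, world axes, zero at the start; "torque": the same for the moment, N m; "opening": finger opening in m; "grip_force": force on a finger pad.
Only numpy, scipy, OpenCV 4.12 (cv2) and the standard library are available. Lean on these libraries where they do the work, as an engineer would, in place of code of your own. Each camera call takes 0.05 s, during which the arm holds its last target. There are 200 camera calls.

TASK

One of the three clamp bolts on the block has come loose: press each bolt head down briefly with the fingertips, all three from left to right as the robot sees them, and find the one that gives way and sinks (press that one down to its stop). Then take the green cover behind that loose bolt by its black tab, lift it well open (beyond 45 degrees) so that its lock nut can be reached, and finish while still holding it open with the gripper. Leave the other two covers shut, do not press any bolt hard, and leave the things round about where they are.

Things in the scene. Friction and masses are not known exactly. Their poses are not given: they have to be found in the camera images.
- clamp_block: Fixed grey block with aluminium top, 165 (x) x 280 (y) mm, top 50 mm above the worktop; origin under its centre; x points from the bolts to the hinges (away from the robot, within 0.3 rad), y to its left. Three like stations at y = +85 (left), 0, -85 mm (right): a steel bolt in front, a green hinged cover over its lock nut behind. Exactly one bolt, any of the three, is loose.
- bolt_left (a joint): How far the left bolt has sunk, m: 0 as found. Hexagonal steel head 22 mm across on a 29 mm collar, at block x = -58 mm, free all round, top 26 mm above the block's top. A tight bolt hardly gives when pressed (under 1 mm). The loose one gives way at about 2 N, sinks 7 mm to a hard stop and stays down.
- bolt_left_top (a point): Centre of the top of the left bolt's head, 76 mm above the worktop as found; moves with the bolt.
- cover_left (a joint): Opening of the left cover, rad: 0 shut (level), stop at 1.25. Green, 54 mm wide, reaches 50 mm from its hinge towards the bolt; a black ribbed pull tab on the middle of its front edge reaches 30 mm further. It opens upward and back, away from the bolt; gravity and a weak spring shut it when let go (about 1 N at the tab).
- cover_left_tab (a point): Centre of the left cover's pull tab, 66 mm from the hinge axis; when shut level with it, 24 mm above the block's top. The tab is 12 mm thick along block y, 30 mm long and 16 mm high, with open space on both sides and 16 mm under it. Moves with the cover.
- cover_left_hinge (a point): Middle of the left cover's hinge axis, which runs along block y; fixed on the block at its far side.
- bolt_middle (a joint): How far the middle bolt has sunk, m: 0 as found. Hexagonal steel head 22 mm across on a 29 mm collar, at block x = -58 mm, free all round, top 26 mm above the block's top. A tight bolt hardly gives when pressed (under 1 mm). The loose one gives way at about 2 N, sinks 7 mm to a hard stop and stays down.
- bolt_middle_top (a point): Centre of the top of the middle bolt's head, 76 mm above the worktop as found; moves with the bolt.
- cover_middle (a joint): Opening of the middle cover, rad: 0 shut (level), stop at 1.25. Green, 54 mm wide, reaches 50 mm from its hinge towards the bolt; a black ribbed pull tab on the middle of its front edge reaches 30 mm further. It opens upward and back, away from the bolt; gravity and a weak spring shut it when let go (about 1 N at the tab).
- cover_middle_tab (a point): Centre of the middle cover's pull tab, 66 mm from the hinge axis; when shut level with it, 24 mm above the block's top. The tab is 12 mm thick along block y, 30 mm long and 16 mm high, with open space on both sides and 16 mm under it. Moves with the cover.
- cover_middle_hinge (a point): Middle of the middle cover's hinge axis, which runs along block y; fixed on the block at its far side.
- bolt_right (a joint): How far the right bolt has sunk, m: 0 as found. Hexagonal steel head 22 mm across on a 29 mm collar, at block x = -58 mm, free all round, top 26 mm above the block's top. A tight bolt hardly gives when pressed (under 1 mm). The loose one gives way at about 2 N, sinks 7 mm to a hard stop and stays down.
- bolt_right_top (a point): Centre of the top of the right bolt's head, 76 mm above the worktop as found; moves with the bolt.
- cover_right (a joint): Opening of the right cover, rad: 0 shut (level), stop at 1.25. Green, 54 mm wide, reaches 50 mm from its hinge towards the bolt; a black ribbed pull tab on the middle of its front edge reaches 30 mm further. It opens upward and back, away from the bolt; gravity and a weak spring shut it when let go (about 1 N at the tab).
- cover_right_tab (a point): Centre of the right cover's pull tab, 66 mm from the hinge axis; when shut level with it, 24 mm above the block's top. The tab is 12 mm thick along block y, 30 mm long and 16 mm high, with open space on both sides and 16 mm under it. Moves with the cover.
- cover_right_hinge (a point): Middle of the right cover's hinge axis, which runs along block y; fixed on the block at its far side.
- screwdriver_0: Bystander, to be left alone: screwdriver with a yellow and black handle, 174x24x22 mm, lying down; origin at the centre of its underside.
- stopwatch: Bystander, to be left alone: black stopwatch, 73x58x14 mm, lying on its back; origin at the centre of its underside.
- level_block: Bystander, to be left alone: brass spirit level with a green vial, 18x70x20 mm; origin at the centre of its underside.
- calculator: Bystander, to be left alone: grey pocket calculator, 116x68x13 mm, lying flat; origin at the centre of its underside.
- notebook: Bystander, to be left alone: dark blue log book, 135x98x13 mm, lying flat; origin at the centre of its underside.
- dust_brush: Bystander, to be left alone: small bench brush with a wooden handle, 127x28x12 mm, lying flat; origin at the centre of its underside.
- boss_head: Bystander, to be left alone: grey cast clamp head with a thumbscrew, 48x32x30 mm; origin at the centre of its underside.

How it is judged:
On the way, in this order (a step that is already met when the one before it is completed fails the run):
1. the left bolt is pressed with the fingers (over 1.5 N) (contact force between the fingers and bolt_left above 1.5 N), for 0.02 s.
2. the middle bolt is pressed with the fingers (over 1.5 N) (contact force between the fingers and bolt_middle above 1.5 N), for 0.02 s.
3. the right bolt is pressed with the fingers (over 1.5 N) (contact force between the fingers and bolt_right above 1.5 N), for 0.02 s.
At the end, for the whole second after the job is handed in: The loose bolt is sunk by over 3 mm, the cover behind it is open by over 0.7 rad and still, carried by the gripper's fingers (over 0.3 N; it shuts by itself otherwise), and the other two covers are shut (under 0.1 rad) (((value of joint bolt_left above 0.003 m and value of joint cover_left above 0.7 rad and velocity of joint cover_left between -0.15 and 0.15 rad/s and contact force between the fingers and cover_left above 0.3 N and value of joint each of cover_middle, cover_right below 0.1 rad) or (value of joint bolt_middle above 0.003 m and value of joint cover_middle above 0.7 rad and velocity of joint cover_middle between -0.15 and 0.15 rad/s and contact force between the fingers and cover_middle above 0.3 N and value of joint each of cover_left, cover_right below 0.1 rad) or (value of joint bolt_right above 0.003 m and value of joint cover_right above 0.7 rad and velocity of joint cover_right between -0.15 and 0.15 rad/s and contact force between the fingers and cover_right above 0.3 N and value of joint each of cover_left, cover_middle below 0.1 rad))); the arm keeps its last pose, push and grip.
It fails at once if a cover is lifted (over 0.3 rad) although its bolt has not been found loose ((value of joint cover_left above 0.3 rad and value of joint bolt_left below 0.003 m) or (value of joint cover_middle above 0.3 rad and value of joint bolt_middle below 0.003 m) or (value of joint cover_right above 0.3 rad and value of joint bolt_right below 0.003 m)).
It fails at once if a bolt is pressed hard (over 80 N) (contact force between the fingers and bolt_left above 80 N or contact force between the fingers and bolt_middle above 80 N or contact force between the fingers and bolt_right above 80 N).
It fails at once if a bystander is moved by over 30 mm (distance of any of screwdriver_0, stopwatch, level_block, calculator, notebook, dust_brush, boss_head from where it was at the start of the episode above 0.03 m).
It also fails if it takes over 51 s, if anything falls off the work surface, if the arm or the gripper's body presses on something with over 40 N, if the wrist force passes 120 N, or if a joint passes its speed limit or range.

## Working session

There is one attempt and no reset: what is moved stays moved. The work goes in short steps, Python scripts to look and compute and a tool call to move; the robot and the scene stay as the last step left them, time stands still between calls to the robot, and variables do not carry over. Pictures are saved under pics/ and viewed, at most 10 in all, crops included, and the job is handed in when it is done.

Besides the shell and the picture viewer there is one more tool, called by a JSON object that holds its "method" and its "body", one argument or row to a line. carry_out: Moves the arm, as the interface text tells. Its arguments: {"type":"object","properties":{"commands":{"type":"array"},"newtons":{"type":"number"}},"required":["commands"]}

```bash
mkdir -p pics; cat > h.py <<'E'
from cell import robot
import numpy as np, cv2
from scipy.optimize import least_squares
def proj(c,P,V):
    p=(V@np.r_[P,1])[:3]; s=np.array([p[0],-p[1]])/-p[2]
    s=s*(1+c['k1']*(s@s)); return np.array([c['fx']*s[0]+c['cx'],c['fy']*s[1]+c['cy']])
def save(c,n): cv2.imwrite('pics/'+n,cv2.cvtColor(c['pixels'],cv2.COLOR_RGB2BGR))
XY={'left':.085,'middle':0,'right':-.085}
def fit(obs,x0=(.55,0,0)):
    # obs: list of (cam,V,local point,pixel)
    def W(x,l): 
        ca,sa=np.cos(x[2]),np.sin(x[2]); return np.array([x[0]+ca*l[0]-sa*l[1],x[1]+sa*l[0]+ca*l[1],l[2]])
    f=lambda x:np.concatenate([proj(c,W(x,l),V)-p for c,V,l,p in obs])
    r=least_squares(f,x0,loss='soft_l1',f_scale=3); return r.x,f(r.x).reshape(-1,2),W
E
python3 - <<'E'
from h import *
obs=[]
o=robot.observe(); print(o)
for n in('scene','top'):
    c=robot.read_camera(n); save(c,n+'.png')
    for s in XY:
        for k,l in(('bolt_%s_top',(-.058,XY[s],.076)),):
            d=robot.tip_of(c,k%s)
            print(n,s,[(np.round(e['at']),round(e['p'],2)) for e in d[:3]])
            d=robot.tip_of(c,'cover_%s_tab'%s); print('  tab',[(np.round(e['at']),round(e['p'],2)) for e in d[:3]])
E
```

```text
{'time': 0.0, 'qpos': array([ 1.03998213e+00,  3.42703242e-01,  1.52502266e+00, -8.09487286e-07,
        1.27539515e+00, -1.45990370e-01]), 'qvel': array([ 0.00080501, -0.00054479, -0.0007864 ,  0.00134744,  0.0004656 ,
        0.00060805]), 'joint_efforts': array([-2.85926275e-03, -4.31247926e+01, -2.44216686e+01,  7.15565588e-02,
        5.60635119e-02, -8.05977766e-05]), 'tool_pos': array([0.1968615 , 0.48627979, 0.24305309]), 'tool_rot': array([-3.14008041e+00, -2.21572930e-04,  2.75676889e+00]), 'contact_force': array([ 0.636307  , -0.60487649,  0.1602334 ]), 'torque': array([ 0.01709549, -0.01936768, -0.01081958]), 'grip_force': 0.0, 'opening': 0.09213518672522295}
scene left [(array([317., 213.]), 0.36)]
  tab []
scene middle [(array([330., 208.]), 0.43), (array([262., 281.]), 0.19), (array([381., 177.]), 0.17)]
  tab []
scene right [(array([345., 200.]), 0.44)]
  tab [(array([264., 281.]), 0.57), (array([338., 193.]), 0.47), (array([347., 178.]), 0.43)]
top left [(array([296., 207.]), 0.6)]
  tab [(array([302., 192.]), 0.64), (array([448., 249.]), 0.4)]
top middle [(array([322., 220.]), 0.4)]
  tab [(array([327., 198.]), 0.79), (array([336., 184.]), 0.39)]
top right [(array([348., 229.]), 0.42)]
  tab [(array([355., 208.]), 0.6)]
```

```bash
python3 - <<'E'
from h import *
c=robot.read_camera('top');s=robot.read_camera('scene')
a=[]
for s_,b,t in(('left',(296,207),(302,192)),('middle',(322,220),(327,198)),('right',(348,229),(355,208))):
    a.append((c,c['view'],(-.058,XY[s_],.076),np.array(b)))
# hinge x unknown: use bolts first
x,r,W=fit(a); print(x,r.round(1).tolist())
V=np.linalg.inv(c['view']); print(V[:3,3])
im=np.hstack([c['pixels'][120:300,220:420],s['pixels'][120:300,220:420]])
cv2.imwrite('pics/a.png',cv2.cvtColor(cv2.resize(im,(800,360),interpolation=2),cv2.COLOR_RGB2BGR))
E
```

```text
[ 0.55086054 -0.04537965 -0.41774902] [[0.9, 1.0], [-0.0, -1.4], [-0.8, 0.3]]
[3.79958952e-01 2.17616952e-04 1.38500304e+00]
```

View pics/a.png

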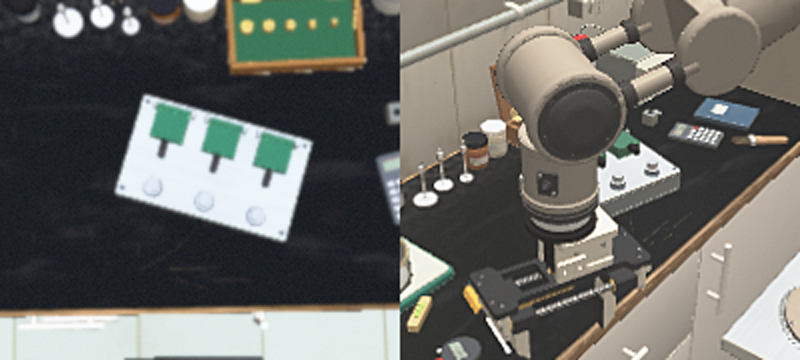

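View pics/top.png

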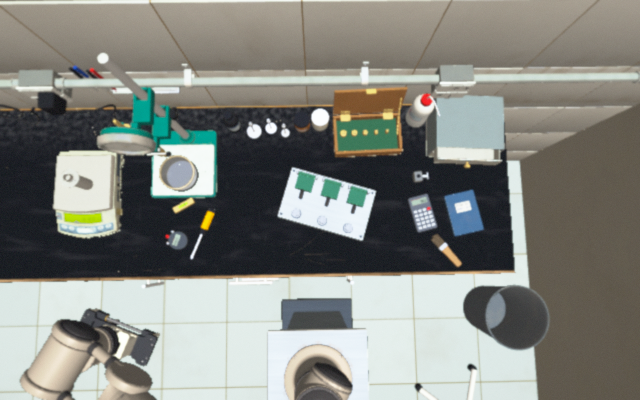

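The top view shows the block with bolts at about (296,213), (321,220) and (348,228), and tabs at (301,194), (327,199) and (353,208). The network's row for the left bolt (207) is off.

```bash
cat >> h.py <<'E'
from scipy.spatial.transform import Rotation as Ro
def delta(target,yaw):
    """shift in the tool axes (before turn) and turn about tool z to a world TCP, tool yaw"""
    o=robot.observe(); R=Ro.from_euler('xyz',o['tool_rot']).as_matrix()
    t=(yaw-o['tool_rot'][2]+np.pi/2)%np.pi-np.pi/2
    return (R.T@(np.array(target)-o['tool_pos'])).round(4), -round(t,4)
E
python3 - <<'E'
from h import *
c=robot.read_camera('top');a=[]
for s,b in(('left',(296,213)),('middle',(321.5,220.5)),('right',(347.7,228))):
    a.append((c,c['view'],(-.058,XY[s],.076),np.array(b)))
x,r,W=fit(a); print(x,r.round(1).tolist())
print(delta(W(x,(-.06,0,.28)),np.pi+x[2]))
print(robot.read_camera('wrist')['T_tool_cam'].round(3))
E
```

```text
[ 0.54747317 -0.03808471 -0.29999672] [[-0.5, -0.1], [0.2, -0.0], [0.3, 0.1]]
(array([-0.462 , -0.3599, -0.0363]), np.float64(-0.0848))
[[ 0.     0.967  0.255  0.069]
 [ 1.    -0.     0.     0.001]
 [ 0.     0.255 -0.967 -0.142]
 [ 0.     0.     0.     1.   ]]
```

{"method": "carry_out", "body": {
  "commands": [
    [[-0.0385,-0.03,-0.003],0,0],
    [[-0.0385,-0.03,-0.003],0,0],
    [[-0.0385,-0.03,-0.003],0,0],
    [[-0.0385,-0.03,-0.003],0,0],
    [[-0.0385,-0.03,-0.003],0,0],
    [[-0.0385,-0.03,-0.003],0,0],
    [[-0.0385,-0.03,-0.003],0,0],
    [[-0.0385,-0.03,-0.003],0,0],
    [[-0.0385,-0.03,-0.003],0,0],
    [[-0.0385,-0.03,-0.003],0,0],
    [[-0.0385,-0.03,-0.003],0,0],
    [[-0.0385,-0.03,-0.003],-0.085,0],
    [[0,0,0],0,0],
    [[0,0,0],0,0],
    [[0,0,0],0,0]
  ],
  "newtons": 20
}}

```text
time: 2.78
tool_pos: [0.4896, -0.0194, 0.2798]
tool_rot: [3.141, -0.0, 2.843]
contact_force: [-1.7, -0.3, 0.2]
opening: 0.0003
grip_force: 0.0
```

```bash
python3 - <<'E'
from h import *
o=robot.observe(); c=robot.read_camera('wrist'); save(c,'w1.png')
T=np.eye(4);T[:3,:3]=Ro.from_euler('xyz',o['tool_rot']).as_matrix();T[:3,3]=o['tool_pos']
V=np.linalg.inv(T@c['T_tool_cam'])
print(o['tool_pos'],o['tool_rot'],o['opening'],o['time'],o['contact_force'])
for s in XY:
    for k in('bolt_%s_top','cover_%s_tab','cover_%s_hinge'):
        print(k%s,[(np.round(e['at'],1).tolist(),round(e['p'],2)) for e in robot.tip_of(c,k%s)[:3]])
_,_,W=fit([(c,V,(0,0,0),np.zeros(2))])
x=(.5475,-.038,-.3)
print([proj(c,W(x,(-.058,XY[s],.076)),V).round() for s in XY])
E
```

```text
[ 0.48957913 -0.01936401  0.27978047] [ 3.14129364e+00 -2.79239768e-04  2.84275610e+00] 0.0002549168094004169 2.775 [-1.72508753 -0.34292839  0.19924827]
bolt_left_top [([401.8, 179.3], 0.74)]
cover_left_tab [([398.2, 239.4], 0.68)]
cover_left_hinge [([400.2, 240.5], 0.68)]
bolt_middle_top [([319.4, 183.1], 0.94)]
cover_middle_tab [([320.8, 236.5], 0.59)]
cover_middle_hinge []
bolt_right_top [([234.5, 181.8], 0.78)]
cover_right_tab [([239.1, 239.0], 0.56), ([232.6, 185.2], 0.23)]
cover_right_hinge []
[array([402., 179.]), array([317., 179.]), array([233., 179.])]
```

View pics/w1.png

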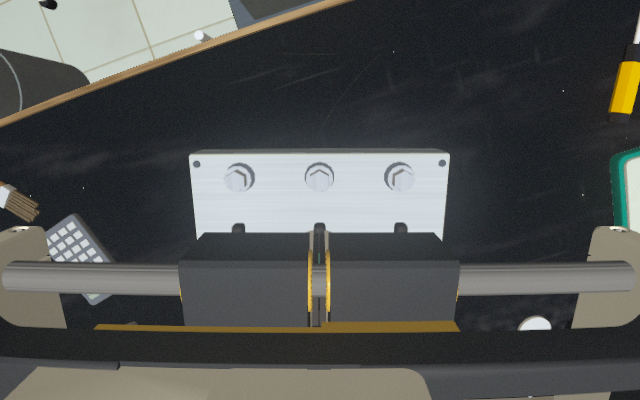

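The wrist view shows the bolt heads at about (400,178), (319,179) and (237,179), which agrees with the model. The tab ends show at (400,224) and (239,224), just clear of the gripper.

```bash
python3 - <<'E'
from h import *
o=robot.observe(); c=robot.read_camera('wrist')
T=np.eye(4);T[:3,:3]=Ro.from_euler('xyz',o['tool_rot']).as_matrix();T[:3,3]=o['tool_pos']
V=np.linalg.inv(T@c['T_tool_cam'])
x,r,W=fit([(c,V,(-.058,.085,.076),np.array((401,179.))),(c,V,(-.058,0,.076),np.array((319,181.))),(c,V,(-.058,-.085,.076),np.array((236,180.)))])
print(x,r.round(1).tolist())
for lx in(-.03,-.02,-.01,0,.01):print(lx,proj(c,W(x,(lx,.085,.082)),V).round(1))
R0=T[:3,:3]; print('tips',robot.tcp_to_tips)
p=o['tool_pos']
for s in XY: print(s,delta(W(x,(-.058,XY[s],.1+robot.tcp_to_tips)),np.pi+x[2]))
np.save('x.npy',x)
E
```

```text
[ 0.54954886 -0.03771053 -0.2932876 ] [[2.4, 0.6], [-0.3, -1.0], [-1.9, 0.6]]
-0.03 [403.3 208. ]
-0.02 [402.7 217.5]
-0.01 [402.1 226.8]
0 [401.6 236. ]
0.01 [401. 245.]
tips 0.017
left (array([-0.0033,  0.0857,  0.1627]), np.float64(-0.0065))
middle (array([-0.0039,  0.0007,  0.1627]), np.float64(-0.0065))
right (array([-0.0044, -0.0843,  0.1627]), np.float64(-0.0065))
```

{"method": "carry_out", "body": {
  "commands": [
    [[-0.001,0.03,0.03],-0.0065,0],
    [[-0.001,0.03,0.035],0,0],
    [[-0.001,0.0257,0.035],0,0],
    [[0,0,0.035],0,0],
    [[0,0,0.0277],0,0],
    [[0,0,0.012],0,0],
    [[0,0,0.006],0,0],
    [[0,0,0.003],0,0],
    [[0,0,0],0,0],
    [[0,0,0],0,0]
  ]
}}

```text
time: 4.58
tool_pos: [0.5184, 0.0606, 0.0967]
tool_rot: [3.141, 0.001, 2.848]
contact_force: [0.1, -0.2, 0.4]
opening: 0.0009
grip_force: 0.0
```

```bash
python3 - <<'E'
from h import *
o=robot.observe();c=robot.read_camera('wrist'); save(c,'w2.png')
x=np.load('x.npy');W=fit([(c,np.eye(4),(0,0,1),np.zeros(2))])[2]
print(delta(W(x,(-.058,.085,.076+.017)),np.pi+x[2]))
E
```

```text
(array([-0.0003, -0.0001,  0.0036]), np.float64(-0.0))
```

View pics/w2.png

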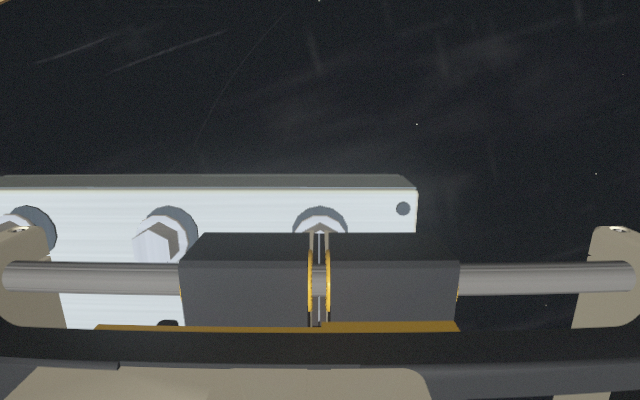

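The left bolt is centred under the closed fingers, with its collar at about (320,225). I'll press slowly.

{"method": "carry_out", "body": {
  "commands": [
    [[0,0,0.002],0,0],
    [[0,0,0.001],0,0],
    [[0,0,0.001],0,0],
    [[0,0,0.0005],0,0],
    [[0,0,0],0,0]
  ]
}}

```text
time: 5.25
tool_pos: [0.5181, 0.0606, 0.0926]
tool_rot: [3.141, 0.001, 2.848]
contact_force: [-3.0, -0.7, 10.5]
opening: 0.0002
grip_force: 5.4
```

{"method": "carry_out", "body": {
  "commands": [
    [[0,0,-0.015],0,0],
    [[0,-0.03,0],0,0],
    [[0,-0.03,0],0,0],
    [[0,-0.025,0],0,0],
    [[0,0,0],0,0],
    [[0,0,0.0105],0,0],
    [[0,0,0.002],0,0],
    [[0,0,0.001],0,0],
    [[0,0,0.001],0,0],
    [[0,0,0.0005],0,0],
    [[0,0,0],0,0]
  ]
}}

```text
time: 6.62
tool_pos: [0.4936, -0.0207, 0.0915]
tool_rot: [3.142, 0.0, 2.848]
contact_force: [-0.1, 0.8, 0.7]
opening: 0.0006
grip_force: 0.2
```

{"method": "carry_out", "body": {
  "commands": [
    [[0,0,0.001],0,0],
    [[0,0,0.001],0,0],
    [[0,0,0],0,0]
  ]
}}

```text
time: 7.0
tool_pos: [0.4935, -0.0208, 0.0895]
tool_rot: [3.142, 0.0, 2.848]
contact_force: [0.9, -0.2, 0.7]
opening: 0.0005
grip_force: 0.3
```

{"method": "carry_out", "body": {
  "commands": [
    [[0,0,0.001],0,0],
    [[0,0,0.001],0,0],
    [[0,0,0.001],0,0],
    [[0,0,0],0,0]
  ]
}}

```text
time: 7.5
tool_pos: [0.4934, -0.0208, 0.0864]
tool_rot: [3.142, -0.0, 2.848]
contact_force: [1.2, 0.0, -0.8]
opening: 0.0009
grip_force: 0.3
```

{"method": "carry_out", "body": {
  "commands": [
    [[0,0,0.0005],0,0],
    [[0,0,0.0005],0,0],
    [[0,0,0.0005],0,0],
    [[0,0,0],0,0]
  ]
}}

```text
time: 8.0
tool_pos: [0.4935, -0.0208, 0.0861]
tool_rot: [-3.142, 0.001, 2.848]
contact_force: [-3.2, 0.5, 13.2]
opening: 0.0002
grip_force: 6.3
```

The middle bolt sank 7 mm to its stop. Next is the right bolt.

{"method": "carry_out", "body": {
  "commands": [
    [[0,0,-0.0215],0,0],
    [[0,-0.03,0],0,0],
    [[0,-0.03,0],0,0],
    [[0,-0.025,0],0,0],
    [[0,0,0],0,0],
    [[0,0,0.0105],0,0],
    [[0,0,0.002],0,0],
    [[0,0,0.001],0,0],
    [[0,0,0.001],0,0],
    [[0,0,0.0005],0,0],
    [[0,0,0],0,0]
  ]
}}

```text
time: 9.38
tool_pos: [0.4685, -0.1012, 0.0926]
tool_rot: [3.141, -0.001, 2.849]
contact_force: [-5.4, 4.1, 14.4]
opening: 0.0005
grip_force: 7.0
```

{"method": "carry_out", "body": {
  "commands": [
    [[0,0,-0.03],0,0],
    [[0.02,0.03,-0.04],0,0],
    [[0.02,0.03,-0.04],0,0.4],
    [[0.02,0.025,-0.04],0,0.4],
    [[0,0,0],0,0.4],
    [[0,0,0],0,0.4]
  ]
}}

```text
time: 10.12
tool_pos: [0.4359, -0.0033, 0.241]
tool_rot: [-3.141, -0.0, 2.849]
contact_force: [-0.0, -0.5, -0.4]
opening: 0.0346
grip_force: 0.0
```

```bash
python3 - <<'E'
from h import *
o=robot.observe(); c=robot.read_camera('wrist'); save(c,'w3.png')
T=np.eye(4);T[:3,:3]=Ro.from_euler('xyz',o['tool_rot']).as_matrix();T[:3,3]=o['tool_pos']
V=np.linalg.inv(T@c['T_tool_cam']);x=np.load('x.npy');W=fit([(c,V,(0,0,1),np.zeros(2))])[2]
print(o['tool_pos'],o['opening'])
for s in XY:
    print(s,robot.tip_of(c,'cover_%s_tab'%s)[:1],robot.tip_of(c,'bolt_%s_top'%s)[:1])
for lx in(-.02,-.01,0,.01):print(lx,proj(c,W(x,(lx,0,.082)),V).round(1))
print('bolt',proj(c,W(x,(-.058,0,.069)),V).round(1))
for h in(.06,.066,.07):print('tab centre',h,proj(c,W(x,(h-.066,0,.074)),V).round(1))
E
```

```text
[ 0.43587219 -0.00326741  0.24104821] 0.03457239266328168
left [] []
middle [{'at': [318.2, 303.3], 'p': 0.69}] [{'at': [320.0, 248.0], 'p': 0.93}]
right [] [{'at': [317.8, 248.8], 'p': 0.49}]
-0.02 [317.9 287.6]
-0.01 [317.9 297. ]
0 [317.9 306.1]
0.01 [317.9 315.1]
bolt [317.9 245.2]
tab centre 0.06 [317.9 296.3]
tab centre 0.066 [317.9 301.7]
tab centre 0.07 [317.9 305.2]
```

View pics/w3.png

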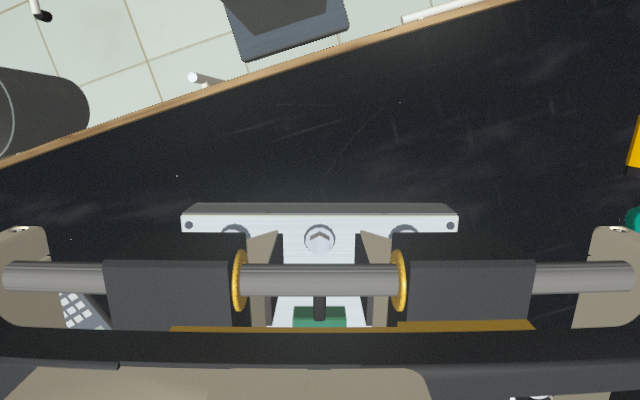

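The middle tab is at column 319, rows about 297–320. That puts the hinge at block x ≈ 66 mm and the tab centre at about 0.

```bash
python3 - <<'E'
from h import *
x=np.load('x.npy');W=fit([({'k1':0,'fx':1,'fy':1,'cx':0,'cy':0},np.eye(4),(0,0,1),np.zeros(2))])[2]
print(delta(W(x,(-.008,0,.078)),np.pi+x[2]))
E
```

```text
(array([-0.1108,  0.0005,  0.1627]), np.float64(-0.0008))
```

{"method": "carry_out", "body": {
  "commands": [
    [[-0.035,0,0.02],0,0.4],
    [[-0.035,0.0005,0.03],0,0.4],
    [[-0.03,0,0.03],0,0.4],
    [[-0.0108,0,0.03],0,0.4],
    [[0,0,0.025],0,0.4],
    [[0,0,0.015],0,0.4],
    [[0,0,0.008],0,0.4],
    [[0,0,0.0047],0,0.4],
    [[0,0,0],0,0.4],
    [[0,0,0],0,0.4]
  ],
  "newtons": 12
}}

```text
time: 11.72
tool_pos: [0.5426, -0.035, 0.0795]
tool_rot: [3.141, 0.001, 2.848]
contact_force: [-0.6, 0.1, 0.7]
opening: 0.0367
grip_force: 0.0
```

{"method": "carry_out", "body": {
  "commands": [
    [[0,0,0],0,0.2],
    [[0,0,0],0,0.1],
    [[0,0,0],0,0],
    [[0,0,0],0,0],
    [[0,0,0],0,0],
    [[0,0,0],0,0]
  ]
}}

```text
time: 12.48
tool_pos: [0.5423, -0.0349, 0.0789]
tool_rot: [3.141, 0.0, 2.848]
contact_force: [0.7, 0.8, 1.1]
opening: 0.0119
grip_force: 12.0
```

The tab is gripped at 11.9 mm. I'll lift the cover along its arc.

{"method": "carry_out", "body": {
  "commands": [
    [[-0.0004,0,-0.0074],0,0],
    [[-0.0011,0,-0.0073],0,0],
    [[-0.0018,0,-0.0072],0,0],
    [[-0.0026,0,-0.0069],0,0],
    [[-0.0032,0,-0.0067],0,0],
    [[0,0,0],0,0]
  ]
}}

```text
time: 13.22
tool_pos: [0.5509, -0.0375, 0.1149]
tool_rot: [3.141, 0.0, 2.848]
contact_force: [-2.8, 2.1, 2.2]
opening: 0.0117
grip_force: 12.0
```

{"method": "carry_out", "body": {
  "commands": [
    [[-0.0039,0,-0.0063],0,0],
    [[-0.0045,0,-0.0059],0,0],
    [[-0.0051,0,-0.0054],0,0],
    [[-0.0056,0,-0.0049],0,0],
    [[-0.003,0,-0.0023],0,0],
    [[0,0,0],0,0],
    [[0,0,0],0,0],
    [[0,0,0],0,0]
  ]
}}

```text
time: 14.22
tool_pos: [0.5724, -0.044, 0.1393]
tool_rot: [3.141, 0.001, 2.848]
contact_force: [-1.1, 1.7, 0.4]
opening: 0.012
grip_force: 12.0
```

```bash
python3 - <<'E'
from h import *
c=robot.read_camera('wrist');t=robot.read_camera('top');s=robot.read_camera('scene')
a=cv2.resize(c['pixels'],(480,300))
f=lambda i:cv2.resize(i,(400,300),interpolation=2)
b=np.hstack([f(t['pixels'][150:255,260:400]),f(s['pixels'][140:245,270:410])])
im=np.vstack([b,np.pad(a,((0,0),(0,320),(0,0)))])
cv2.imwrite('pics/b.png',cv2.cvtColor(im,cv2.COLOR_RGB2BGR))
E
```

```text
(no output)
```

View pics/b.png

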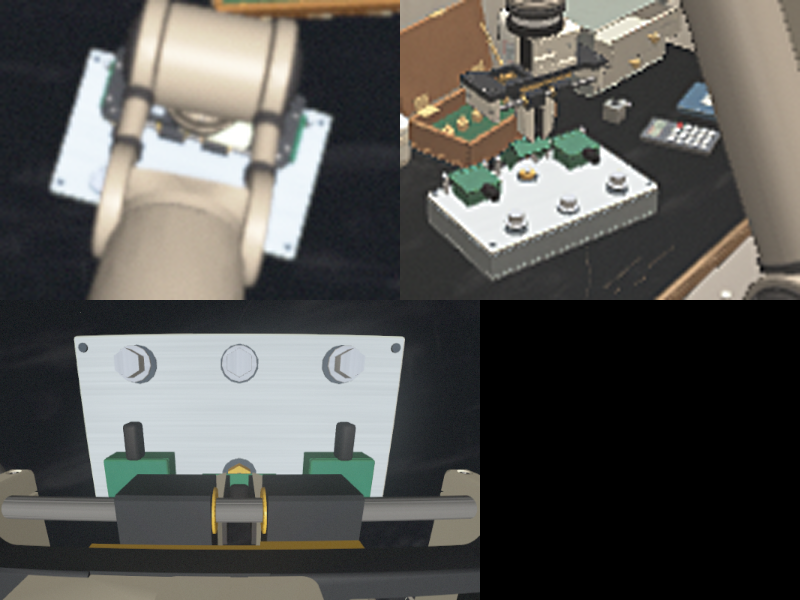

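The scene view shows the middle cover raised and held by the fingers, with its brass lock nut exposed at about (527,174). The outer covers are shut and the middle bolt head sits lower. A TCP rise of 60 mm over a 74 mm radius means the cover is open by about 0.95 rad.

```bash
python3 -c "
from cell import robot
print(robot.hand_in())"
```

```text
the job is handed in; nothing more can be done
None
```

I pressed all three bolts left to right, found the middle one loose and sank it 7 mm to its stop, then handed in with the gripper holding the middle cover open at about 0.95 rad; the other two covers are shut, and the hand-in returned no verdict.

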